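Lock the stop stud: hold the lower nut, tighten the jam nut

ROBOT

A 7-joint arm with a two-finger parallel gripper is mounted at the origin on the work surface. World frame = base frame: x ahead of the robot, y to its left, z up, the work surface at z = 0. Lengths are in m, angles in rad, forces in N, time in s.
With the tool pointing down it reaches from about 0.4 to 0.85 m from the base axis. Payload 10.4 kg.
Tool frame: the origin (TCP) lies between the finger pads; the fingertips stand 8 mm ahead of it and the grasp point (between the pads) lies 11 mm behind it; z points along the fingers, x is the direction in which the jaws open and shut, and the axes are right-handed (so a half turn about z gives the same grasp; the last joint's range is limited). The gripper opens to 87 mm and grips with 3 to 60 N. Pads are 19 mm wide; open, the fingers measure 117 mm over their backs; the gripper's body (75 mm by 190 mm) begins 51 mm behind the grasp point.
Start: joints at [1.104, 0.332, -0.065, 1.46, 0.022, 1.35, -0.088], TCP at [0.268, -0.564, 0.201] pointing down, gripper open.
Joint ranges: [-2.6, 2.6], [-0.5, 2.12], [-1.47, 1.34], [0.16, 2.42], [-1.27, 4.41], [0.06, 2.06], [-2.6, 2.6]. Speed limits (rad/s): [2.22, 2.22, 2.79, 2.79, 3.14, 3.14, 3.14].

INTERFACE

Orientations are given as a unit quaternion [x, y, z, w].
In Python, from bench import r, viewer gives the robot as it stands.
- The arm moves only by the tool apply_moves, never from a script. Its argument "increments" is a list of rows, each an object with "grip": the closure in counts, from 0 (fully open) to 255 (shut); "xyz": the shift along the tool's x, y, z in mm, a list of three; "rotation": the turn, a rotation vector about the tool's x, y, z in degrees, a list of three. A call has 1 to 5 rows; each row is the pose to reach, as a shift and turn from the pose measured when the call began, along the tool's axes at that moment; what a row does not reach only later rows make up. A row lasts 1/8 s, in which the tool goes at most 62.5 mm and 10.7 degrees, less where a joint would pass 70% of its speed; a pose out of reach is approached as far as the arm can. A call with a gripper value outside its range is refused whole. The fingers move at their own pace and stop on an object; "squeeze" is the grip in N (left out, the last holds). Time passes only in rows, so rows that repeat a pose let the fingers close. It gives the time, the measured TCP pose, the force and the opening at its end, in the units of the state.
- r.read_state(): the state, without advancing time (a new reading comes with each control period).
- viewer.camera(name): name is "scene" or "top" or "wrist"; returns a dict with "img" (384x512x3 uint8, blue, green, red), "range_z" (384x512 float32, m along the optical axis (not along the pixel's ray), 0 where there is no reading), "vertical_fov" (degrees; the focal length in pixels is half the picture's height over the tangent of half this angle, whatever the lens; pixels are square), "cx", "cy" (the principal point, pixels), "rvec" (rotation vector, rad) and "tvec" (3), from world to camera coordinates, as OpenCV has them. Camera axes: x right, y down, z forward; pixel columns grow to the right and rows downward; lengths in m; the calibration is good to about 2 mm. The wrist camera is an equidistant fisheye: a pixel r from the principal point sees the ray r / f radians off the axis. A picture is of the moment at which its call begins.
- r.close_job(): hands the job in, once; it reports no verdict.
The state is a dict: "time": time; "joint_positions": joint angles; "joint_vel": joint speeds; "joint_torque": joint torques, N m; "ee_pos": TCP position; "eef_rot": TCP orientation; "ft_force": force on the tool from outside, world axes, zero at the start; "torque": the same for the moment, N m; "width": finger opening in m.
Only numpy, scipy, OpenCV 4.12 (cv2) and the standard library are available. Lean on these libraries where they do the work, as an engineer would, in place of code of your own. Each camera call takes 0.05 s, during which the arm holds its last target.

TASK

Lock the adjustable stop: fit the orange-gripped holding spanner (the one with the wide jaw) round the square brass lower nut, flat on the plate with its shank between the two posts, and let go of it. Then turn the red-handled jam nut clockwise until it stops dead, with the spanner left in place, so that the lower nut keeps its setting (it must not turn by more than about 20 degrees). Leave the blue-gripped spanner where it lies.

Things in the scene. Friction and masses are not known exactly. Their poses are not given: they have to be found in the camera images.
- fixture: Fixed aluminium plate, 12 mm thick, x -190..60, y -65..65 mm; origin under it (bench height) on the axis of its stud, which ends 92 mm up. Two 14 mm posts, 26 mm tall, stand on it at x -155, y +-29 mm (44 mm gap): the spanner's shank lies between them along the fixture's x axis, jaw to +x, so they stop it from turning. Nut axis = origin.
- lower_nut (a joint): Turn of the square brass lower nut, rad, 0 at the start (flats along the fixture's x and y), growing clockwise from above. 38 mm across flats, 20 mm tall on the plate, its top 6 mm bevelled inwards 5 mm a side. It turns easily (0.04 N m) and goes round with the jam nut unless the spanner holds it.
- jam_nut (a joint): Turn of the jam nut relative to the lower nut, rad, growing clockwise seen from above: 0 to 0.45 at the start, 1.2 when jammed tight, where it stops dead. It takes 0.15 N m and stays where it is left.
- jam_grip (a point): Centre of the jam nut's upright red handle on the stud axis, 63 mm above the bench: a bar 36 mm long (x), 16 wide (y), 46 tall, on a dark hexagon 34 mm over corners, top 40 mm above the bench. Its x axis starts 0.75 to 1.2 rad anticlockwise of the fixture's x axis and lies along it when tight.
- wide_spanner_grip (a point): Centre of the upright orange grip, 36 (x) x 24 (y) x 40 mm tall, of a loose 0.4 kg spanner; 32 mm above its flat underside. x points to the jaw, a fork 42 mm wide inside, 68 outside, open to +x, above and below: lower it over both nuts. Jaw's back 78, nut centre 105, arm ends 130 mm ahead. Spanner 12 mm thick; shank 20 mm wide, to 100 mm behind. Starts flat on the bench.
- narrow_spanner_grip (a point): Centre of the upright blue grip of the other spanner, of the same shape but with a jaw only 22 mm wide, which does not fit; a bystander, lying on the bench.
Mind the look-alikes: they are no part of the job. What is shaped like the part that bears wide_spanner_grip but pink or purple is not meant.

How it is judged:
By the outcome, as a careful person would: the job done as asked, in the order asked, and still so for the second after the job is handed in, with the robot touching nothing.
It also fails if it takes over 64 s, if anything falls off the work surface, if the arm or the gripper's body presses on something with over 40 N, if the wrist force passes 120 N, or if a joint passes its speed limit or range.

## Working session

There is one attempt and no reset: what is moved stays moved. The work goes in short steps, Python scripts to look and compute and a tool call to move; the robot and the scene stay as the last step left them, time stands still between calls to the robot, and variables do not carry over. Pictures are saved under pics/ and viewed, and the job is handed in when it is done.

Besides the shell and the picture viewer there is one more tool, called after "Call:" as a command line: name --argument value ..., lists and objects as JSON in quotes. apply_moves: Moves the arm, as the interface text tells. Its arguments: {"type":"object","properties":{"increments":{"type":"array","items":{"type":"object","properties":{"grip":{"type":"number"},"xyz":{"type":"array","items":{"type":"number"}},"rotation":{"type":"array","items":{"type":"number"}}}}},"squeeze":{"type":"number"}},"required":["increments"]}

```bash
ls; mkdir -p pics
cat > h.py <<'E'
import numpy as np, cv2
from scipy.spatial.transform import Rotation as R
from bench import r, viewer
def cam(n):
    c=viewer.camera(n); c['R']=cv2.Rodrigues(np.array(c['rvec'],float))[0]; c['t']=np.array(c['tvec'],float).ravel()
    c['f']=c['img'].shape[0]/2/np.tan(np.radians(c['vertical_fov'])/2); return c
def plane(c,uv,z):
    uv=np.atleast_2d(uv).astype(float)
    d=np.c_[(uv[:,0]-c['cx'])/c['f'],(uv[:,1]-c['cy'])/c['f'],np.ones(len(uv))]@c['R']
    o=-c['R'].T@c['t']; return o+d*((z-o[2])/d[:,2])[:,None]
def cloud(c):
    h,w=c['range_z'].shape; u,v=np.meshgrid(np.arange(w),np.arange(h)); Z=c['range_z']
    P=np.stack([(u-c['cx'])/c['f']*Z,(v-c['cy'])/c['f']*Z,Z],-1)
    return (P-c['t'])@c['R']
E
python3 - <<'E'
from h import *
for n in ['scene','top','wrist']:
    c=cam(n); cv2.imwrite(f'pics/{n}0.png',c['img']); print(n,c['f'],c['cx'],c['cy'],-c['R'].T@c['t'])
print(r.read_state())
E
```

```text
pics
scene 359.2083906611483 255.53428910013733 193.33806846349282 [0.96678681 0.1937889  0.69033527]
top 379.00125978489154 254.38834802484826 194.49939968011938 [ 0.35401523 -0.20171553  0.99760707]
wrist 297.3186396354542 254.3317927803722 190.33138341242991 [ 0.32818318 -0.53662018  0.3852146 ]
{'time': 0.15, 'joint_positions': array([ 1.10443134,  0.33276504, -0.06470633,  1.46075249,  0.02161058,
        1.34988894, -0.088492  ]), 'joint_vel': array([-2.26590220e-03, -1.66259667e-03, -5.93288057e-04, -1.67656403e-03,
       -7.02529528e-04, -3.82632055e-05, -1.46277426e-04]), 'joint_torque': array([ 1.11590351e-03, -6.23631907e+01,  2.47318705e-02, -3.90135455e+01,
       -6.12652511e-02,  3.73405404e-02,  1.33164922e-04]), 'ee_pos': array([ 0.26820148, -0.56417669,  0.20011084]), 'eef_rot': array([ 8.45391167e-01, -5.34147417e-01, -4.86783884e-04, -2.74857946e-04]), 'ft_force': array([ 0.56101163, -0.5304238 ,  0.14409571]), 'torque': array([ 0.00648539,  0.00933863, -0.02835677]), 'width': 0.0870374847389246}
```

View pics/scene0.png

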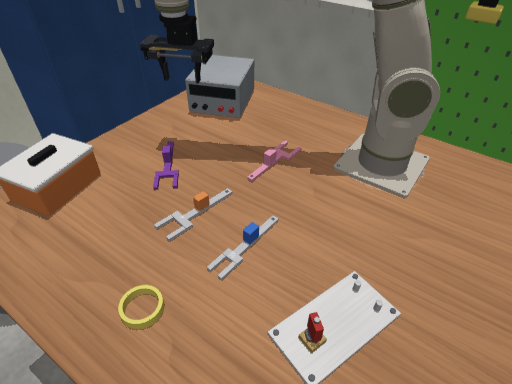

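View pics/top0.png

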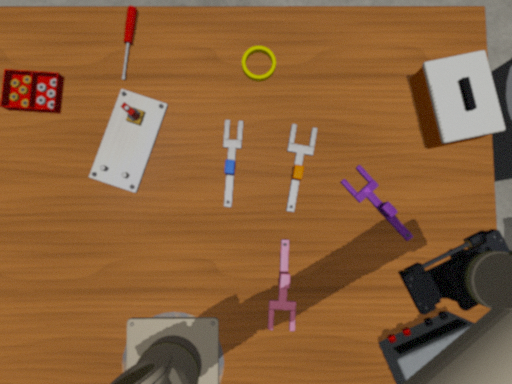

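Top view: the orange spanner is at about (298,170) with its jaw upwards (+x), the fixture at (130,140) with its red handle at (131,110), and the posts at (104,168) and (127,174). Blue, pink and purple are bystanders. Next I'll measure these.

Run:
```python
from h import *
c=cam('top'); s=cam('scene')
cv2.imwrite('pics/fix.png',cv2.resize(c['img'][75:205,75:180],None,fx=5,fy=5,interpolation=cv2.INTER_CUBIC)[:600])
cv2.imwrite('pics/span.png',cv2.resize(c['img'][110:220,210:340],None,fx=5,fy=5,interpolation=cv2.INTER_CUBIC))
cv2.imwrite('pics/fixs.png',cv2.resize(s['img'][265:384,260:410],None,fx=5,fy=5,interpolation=cv2.INTER_CUBIC))
P=cloud(c); Ps=cloud(s)
for nm,cc,PP in (('top',c,P),('scene',s,Ps)):
    hsv=cv2.cvtColor(cc['img'],cv2.COLOR_BGR2HSV); H,S,V=cv2.split(hsv)
    for n,m in dict(orange=(H>8)&(H<22)&(S>230)&(V>150),blue=(H>100)&(H<125)&(S>180),red=((H<5)|(H>175))&(S>180)&(V>80)).items():
        k,l,st,ce=cv2.connectedComponentsWithStats(m.astype(np.uint8))
        for i in range(1,k):
            if st[i,4]>25:
                q=PP[l==i]; q=q[q[:,2]>-.01]
                if len(q)<5: continue
                zt=np.percentile(q[:,2],95); t=q[q[:,2]>zt-.006]
                print(nm,n,st[i],ce[i].round(1),'ztop',zt.round(4),'topmean',((t.max(0)+t.min(0))/2).round(4),t.mean(0).round(4),t.min(0).round(3),t.max(0).round(3))
# plate: height mask near fixture
m=np.zeros(P.shape[:2],np.uint8); z=P[...,2]; m[(z>.007)&(z<.018)]=1
m[:, :75]=0; m[:,180:]=0; m[205:]=0;m[:80]=0
k,l,st,ce=cv2.connectedComponentsWithStats(m)
i=1+st[1:,4].argmax(); cnt=cv2.findContours((l==i).astype(np.uint8),0,2)[0]; cnt=max(cnt,key=cv2.contourArea)
xy=plane(c,cnt[:,0],.012)[:,:2]; rc=cv2.minAreaRect((xy*1000).astype(np.float32)); print('plate',st[i],rc,cv2.boxPoints(rc).round(1))
# posts
q=P[80:205,75:180].reshape(-1,3); 
m=((z>.03)&(z<.046)).astype(np.uint8); m[:, :75]=0; m[:,180:]=0; m[205:]=0;m[:80]=0
k,l,st,ce=cv2.connectedComponentsWithStats(m)
for i in range(1,k): print('post?',st[i],ce[i],P[l==i].mean(0),plane(c,ce[i],.038))
# spanner
for x0,x1 in ((280,325),(215,250)):
    m=((z>.005)&(z<.07)).astype(np.uint8); m[:,:x0]=0;m[:,x1:]=0;m[:115]=0;m[218:]=0
    q=P[m>0]; mz=np.median(q[:,2]); 
    q0=q[(q[:,2]<.02)]
    print('sp',mz,q0.min(0),q0.max(0))
    sh=q0[q0[:,0]<np.percentile(q0[:,0],40)]
    v=cv2.fitLine((sh[:,:2]*1000).astype(np.float32),cv2.DIST_HUBER,0,.01,.01).ravel(); print(v,np.degrees(np.arctan2(v[1],v[0])))
    rc=cv2.minAreaRect((q0[:,:2]*1000).astype(np.float32));print(rc,cv2.boxPoints(rc).round(1))
```

```text
top orange [293 166  11  13 100] [298.  171.9] ztop 0.0557 topmean [ 0.4817 -0.321   0.0533] [ 0.4819 -0.3209  0.0536] [ 0.466 -0.334  0.05 ] [ 0.497 -0.308  0.056]
top red [125   6  11  37 279] [130.   23.8] ztop 0.0295 topmean [ 0.6421 -0.036   0.5106] [0.8826 0.1167 0.0313] [ 0.354 -0.202  0.024] [0.93  0.13  0.998]
top red [  0  71  43  39 361] [19.  91.2] ztop 0.0361 topmean [0.553  0.1209 0.5138] [0.6857 0.3888 0.0438] [ 0.354 -0.202  0.03 ] [0.752 0.444 0.998]
top red [ 26  72  33  40 417] [44.2 92.1] ztop 0.0373 topmean [0.5516 0.0881 0.5145] [0.6712 0.3048 0.0672] [ 0.354 -0.202  0.031] [0.749 0.378 0.998]
top red [128 108   7   7  28] [131.2 111.4] ztop 0.0893 topmean [0.6288 0.09   0.0871] [0.628  0.0892 0.0872] [0.621 0.083 0.085] [0.637 0.098 0.089]
top red [403 328   8   8  44] [406.5 331.7] ztop 0.0524 topmean [ 0.0862 -0.5831  0.0497] [ 0.0865 -0.5827  0.0498] [ 0.079 -0.592  0.047] [ 0.094 -0.574  0.053]
top red [388 335   8   8  44] [391.9 338.3] ztop 0.052 topmean [ 0.0715 -0.5453  0.0506] [ 0.0715 -0.546   0.0492] [ 0.064 -0.554  0.046] [ 0.079 -0.537  0.055]
scen
[... 1009 characters left out ...]
.038     ]]
sp 0.013556332888583425 [ 0.36954159 -0.39736248  0.00501064] [ 0.63893055 -0.27853394  0.01995611]
[ 9.8234177e-01 -1.8709525e-01  4.3661783e+02 -3.1357217e+02] -10.783315
((504.29925537109375, -336.7755432128906), (115.80213165283203, 271.3301086425781), 87.8203353881836) [[ 366.5 -389.5]
 [ 637.7 -399.8]
 [ 642.1 -284.1]
 [ 370.9 -273.8]]
sp 0.013580735797860321 [ 0.37077014 -0.19770169  0.00500426] [ 0.64220524 -0.10759432  0.01972745]
[ 9.9788523e-01 -6.5000162e-02  4.4226602e+02 -1.4463904e+02] -3.7268627
((506.57159423828125, -152.838623046875), (271.35504150390625, 89.84859466552734), 0.1589827537536621) [[ 370.8 -108.3]
 [ 371.  -198.1]
 [ 642.4 -197.4]
 [ 642.1 -107.5]]
```

View pics/fix.png

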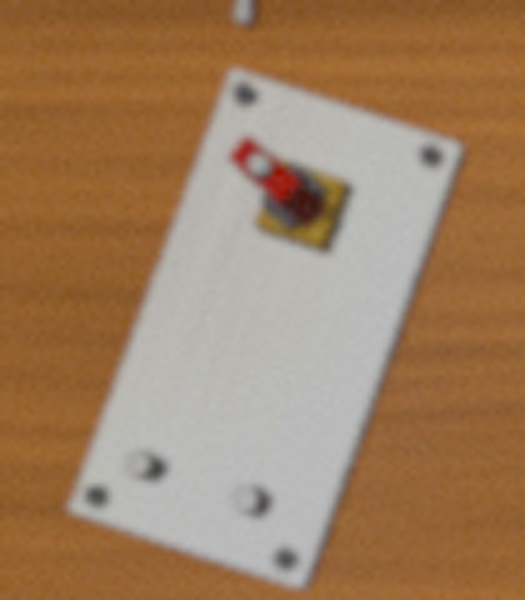

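View pics/span.png

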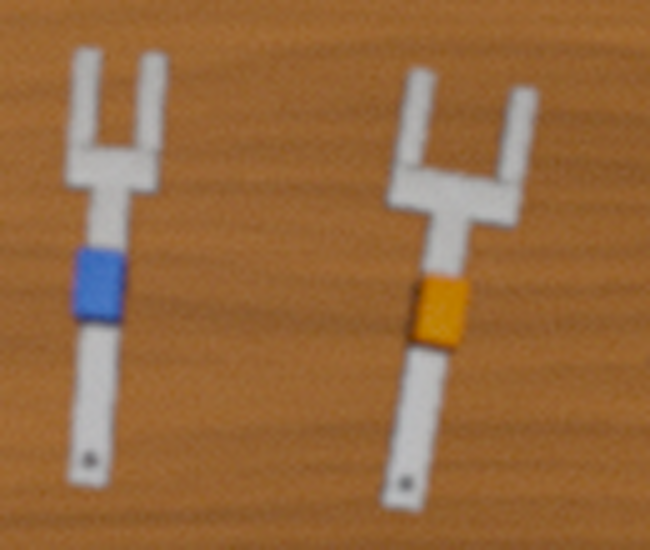

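View pics/fixs.png

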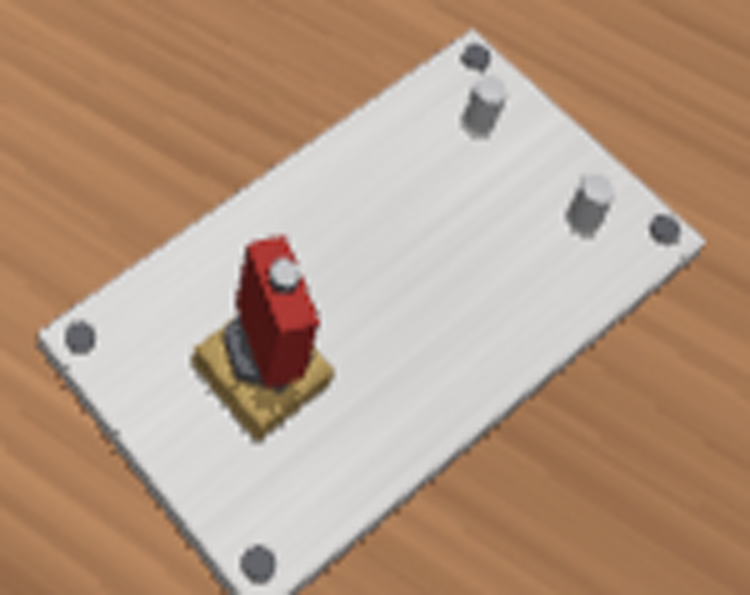

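```bash
cat > meas.py <<'E'
from h import *
def rect(m,c,z):
    cnt=max(cv2.findContours(m,cv2.RETR_EXTERNAL,cv2.CHAIN_APPROX_NONE)[0],key=cv2.contourArea)
    return cnt, plane(c,cnt[:,0],z)[:,:2]*1000
E
python3 - <<'E'
from meas import *
for nm,b in (('top',(75,180,75,205)),('scene',(262,410,265,384))):
    c=cam(nm); im=c['img']; hsv=cv2.cvtColor(im,cv2.COLOR_BGR2HSV)
    m=((hsv[...,1]<60)&(hsv[...,2]>120)).astype(np.uint8)
    k=np.zeros_like(m);k[b[2]:b[3],b[0]:b[1]]=1; m*=k
    cnt,xy=rect(m,c,.012); rc=cv2.minAreaRect(xy.astype(np.float32)); bp=cv2.boxPoints(rc)
    e=bp[1]-bp[0]; print(nm,rc,bp.round(1))
    # stud axis : handle & stud top z=.092, centre along long axis
    # stud cap pixels: bright low-sat within handle
    ctr=np.array(rc[0]); 
    # sides
    L=[bp[(i+1)%4]-bp[i] for i in range(4)]; l=max(L,key=np.linalg.norm); l/=np.linalg.norm(l); l=l if l[0]>0 else -l
    print('yaw',np.degrees(np.arctan2(l[1],l[0])),'origin',ctr+l*65)
c=cam('top')
for n,px in dict(studtop=[(258,165)],post1=[(146,466)],post2=[(248,501)]).items():
    u=(np.array(px)+.5)/5-.5+[75,75]; print(n,plane(c,u,.092 if 'stud' in n else .038)*1000)
s=cam('scene')
for n,px in dict(studtop=[(287,269)],post1=[(491,89)],post2=[(598,187)]).items():
    u=(np.array(px)+.5)/5-.5+[260,265]; print('s',n,plane(s,u,.092 if 'stud' in n else .038)*1000)
for n,px in dict(h1=[(268,241)],h2=[(300,327)]).items():
    u=(np.array(px)+.5)/5-.5+[260,265]; print('s',n,plane(s,u,.086)*1000)
# orange spanner: axis from top & scene
for cc,b,nm in ((c,(275,330,110,220),'top'),(s,(150,236,185,240),'scene')):
    hsv=cv2.cvtColor(cc['img'],cv2.COLOR_BGR2HSV)
    m=((hsv[...,1]<70)&(hsv[...,2]>110)).astype(np.uint8)
    k=np.zeros_like(m);k[b[2]:b[3],b[0]:b[1]]=1; m*=k
    v,u=np.nonzero(m); xy=plane(cc,np.c_[u,v],.012)[:,:2]*1000
    o=np.array([482,-321.])
    a=np.radians(-9.); 
    for it in range(3):
        d=np.array([np.cos(a),np.sin(a)]);nn=np.array([-d[1],d[0]])
        X=(xy-o)@d; Y=(xy-o)@nn; sh=(X<-25)&(abs(Y)<25)
        f=cv2.fitLine(xy[sh].astype(np.float32),cv2.DIST_L2,0,.01,.01).ravel(); a2=np.arctan2(f[1],f[0]); a=a2 if abs(a2)<1.5 else a2+np.pi
        fk=(X>90)&(X<126)
    print(nm,'shank yaw',np.degrees(a),'line y-off at grip',((f[2:]-o)@nn),'X range',X.min(),X.max(),'fork Y',Y[fk].min(),Y[fk].max(),'inner',Y[fk&(Y<0)].max(),Y[fk&(Y>0)].min(), 'halves mean',(Y[fk&(Y<0)].mean()+Y[fk&(Y>0)].mean())/2)
    hm=((hsv[...,0]>6)&(hsv[...,0]<24)&(hsv[...,1]>215)&(hsv[...,2]>170)).astype(np.uint8)*k
    cnt=max(cv2.findContours(hm,0,1)[0],key=cv2.contourArea)[:,0]
    xyo=plane(cc,cnt,.052)[:,:2]*1000; print('grip top',cv2.minAreaRect(xyo.astype(np.float32)))
E
```

```text
top ((574.2759399414062, 119.67431640625), (132.64984130859375, 250.92013549804688), 71.3604965209961) [[434.2  96.9]
 [672.   16.7]
 [714.4 142.4]
 [476.6 222.6]]
yaw -18.63951 origin [635.86657715  98.89948463]
scene ((576.9326171875, 121.43572998046875), (131.0169219970703, 249.53207397460938), 71.25323486328125) [[437.7  99.5]
 [674.   19.3]
 [716.1 143.4]
 [479.8 223.6]]
yaw -18.746767 origin [638.48425293 100.54563713]
studtop [[635.97624495  99.92498591  92.        ]]
post1 [[496.64923417 171.55538433  38.        ]]
post2 [[478.50663997 119.46736853  38.        ]]
s studtop [[636.14783153  99.90357368  92.        ]]
s post1 [[482.70318784 122.68814987  38.        ]]
s post2 [[500.71130349 176.99898187  38.        ]]
s h1 [[627.12492563  88.04713632  86.        ]]
s h2 [[649.65868621 113.17833496  86.        ]]
top shank yaw -10.84638 line y-off at grip -0.40208480611454434 X range -99.69164764267931 132.7441489938416 fork Y -34.206611071298205 35.89779654284666 inner -18.747542051796884 21.014192395657037 halves mean 1.038512214303502
grip top ((483.1916809082031, -321.5323181152344), (21.224727630615234, 31.388185501098633), 78.02224731445312)
scene shank yaw -10.186375 line y-off at grip 3.5434270893633766 X range -96.22224985195557 133.03555995810726 fork Y -32.55054257924289 43.25811906820203 inner -10.606933630032945 23.09266032020508 halves mean 3.084811899695689Traceback (most recent call last):
  File "<stdin>", line 37, in <module>
ValueError: max() iterable argument is empty
```

```bash
cat >> h.py <<'E'
def goal(x,y,z,yaw):
    """mm, tool x-axis heading yaw deg, pointing down -> shift in tool axes, rotvec deg"""
    s=r.read_state(); Q=R.from_quat(s['eef_rot']); a=np.radians(yaw)
    G=R.from_matrix(np.array([[np.cos(a),np.sin(a),0],[np.sin(a),-np.cos(a),0],[0,0,-1]]))
    d=Q.inv().apply(np.array([x,y,z])-s['ee_pos']*1000); rv=(Q.inv()*G).as_rotvec(degrees=True)
    print('shift',d.round(1),'rot',rv.round(1))
    m=Q.as_matrix(); print('t',round(s['time'],2),'pos',(s['ee_pos']*1000).round(1),'yaw',np.degrees(np.arctan2(m[1,0],m[0,0])).round(1),'z',m[:,2].round(3),'F',s['ft_force'].round(1),'M',s['torque'].round(2),'w',(s['width']*1000).round(1),'q',s['joint_positions'].round(2))
E
python3 -c "
from h import *
goal(483,-321.4,110,-100.8)"
```

```text
shift [-127.3 -298.2   90.7] rot [-0.   0.  36.2]Traceback (most recent call last):
  File "<string>", line 3, in <module>
    goal(483,-321.4,110,-100.8)
    ~~~~^^^^^^^^^^^^^^^^^^^^^^^
  File "h.py", line 21, in goal
    m=Q.as_matrix(); print('t',round(s['time'],2),'pos',(s['ee_pos']*1000).round(1),'yaw',np.degrees(np.arctan2(m[1,0],m[0,0])).round(1),'z',m[:,2].round(3),'F',s['ft_force'].round(1),'M',s['torque'].round(2),'w',(s['width']*1000).round(1),'q',s['joint_positions'].round(2))
                                                                                                                                                                                                                     ^^^^^^^^^^^^^^^^^^^^^^^
AttributeError: 'float' object has no attribute 'round'
```

```bash
sed -i "s/(s\['width'\]\*1000).round(1)/round(s['width']*1000,1)/" h.py
```

Call:
apply_moves --increments '[{"xyz":[-25,-60,10],"rotation":[0,0,9],"grip":0},{"xyz":[-50,-120,25],"rotation":[0,0,18],"grip":0},{"xyz":[-76,-179,45],"rotation":[0,0,27],"grip":0},{"xyz":[-102,-239,70],"rotation":[0,0,36],"grip":0},{"xyz":[-127,-298,90],"rotation":[0,0,36],"grip":0}]'

```text
time: 1.08
ee_pos: [0.4685, -0.3378, 0.1179]
eef_rot: [-0.638, 0.77, -0.0, -0.0]
ft_force: [0.6, -0.8, -0.5]
width: 0.0873
```

```bash
python3 -c "
from h import *
goal(483,-321.4,110,-100.8)
c=cam('wrist'); cv2.imwrite('pics/w1.png',c['img'])"
```

```text
shift [-18.8 -11.2   7.9] rot [-0.  -0.   0.1]
t 1.07 pos [ 468.5 -337.8  117.9] yaw -100.7 z [ 0. -0. -1.] F [ 0.6 -0.8 -0.5] M [ 0.01 -0.04 -0.05] w 87.3 q [ 0.68  0.29 -0.16  1.69  0.05  1.16 -1.25]
```

View pics/w1.png

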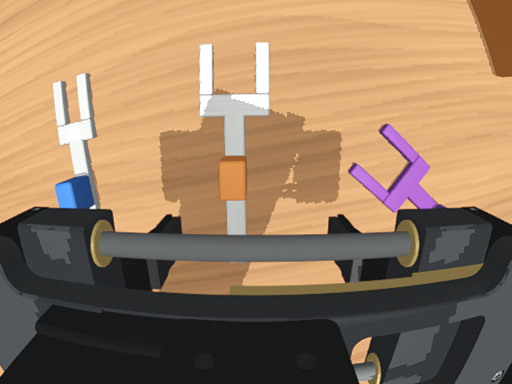

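The wrist view shows the orange grip at (232,178), its fork at (235,80), and the shank vertical. I'll refine with the fisheye model, then move on.

```bash
cat >> h.py <<'E'
def fplane(c,uv,z):
    uv=np.atleast_2d(uv).astype(float)-[c['cx'],c['cy']]; rr=np.linalg.norm(uv,axis=1)+1e-9; th=rr/c['f']
    d=np.c_[uv*(np.sin(th)/rr)[:,None],np.cos(th)]@c['R']
    o=-c['R'].T@c['t']; return o+d*((z-o[2])/d[:,2])[:,None]
E
python3 - <<'E'
from h import *
c=cam('wrist'); hsv=cv2.cvtColor(c['img'],cv2.COLOR_BGR2HSV)
for n,p,z in (('forkL out',(200,113),12),('forkR out',(269,113),12),('tipL in',(213,44),12),('tipR in',(257,43),12),('tipL out',(200,44),12),('tipR out',(269,43),12),('shankL',(226,125),12),('shankR',(244,125),12)):
    print(n,fplane(c,p,z/1000)[0,:2]*1000)
k=np.zeros(hsv.shape[:2],np.uint8);k[140:205,205:260]=1
m=((hsv[...,0]>6)&(hsv[...,0]<22)&(hsv[...,1]>165)&(hsv[...,2]>205)).astype(np.uint8)*k
cnt=max(cv2.findContours(m,0,1)[0],key=cv2.contourArea)[:,0]
print(cnt.min(0),cnt.max(0)); print(cv2.minAreaRect((fplane(c,cnt,.052)[:,:2]*1000).astype(np.float32)))
goal(483,-321.4,110,-100.8)
E
```

```text
forkL out [ 553.29636594 -288.90499125]
forkR out [ 540.80971692 -354.5539457 ]
tipL in [ 618.55702122 -313.49050802]
tipR in [ 611.1364874  -355.38437164]
tipL out [ 621.50531627 -300.97627433]
tipR out [ 609.20907298 -366.75833889]
shankL [ 536.74112668 -311.73112842]
shankR [ 533.52655112 -328.84902862]
[232 166] [256 203]
((484.15594482421875, -321.3235778808594), (20.564146041870117, 32.9595832824707), 78.90988159179688)
shift [-11.8  -9.5   6.3] rot [0.1 0.3 0.8]
t 1.18 pos [ 471.6 -331.4  116.3] yaw -100.0 z [-0.     0.005 -1.   ] F [-0.2  0.2 -0.1] M [0.01 0.08 0.01] w 86.8 q [ 0.68  0.3  -0.17  1.69  0.05  1.16 -1.25]
```

Call:
apply_moves --increments '[{"xyz":[-19,-11,20],"rotation":[0,0,0],"grip":0},{"xyz":[-19,-11,20],"rotation":[0,0,0],"grip":0},{"xyz":[-19,-11,20],"rotation":[0,0,0],"grip":0}]'

```text
time: 1.55
ee_pos: [0.4854, -0.3153, 0.0967]
eef_rot: [-0.643, 0.766, 0.002, 0.001]
ft_force: [0.7, -0.5, -0.1]
width: 0.0866
```

```bash
python3 -c "
from h import *
goal(483,-321.4,25,-100.8)
c=cam('wrist'); cv2.imwrite('pics/w2.png',c['img'])"
```

```text
shift [ 6.7  1.2 71.7] rot [0.1 0.2 0.8]
t 1.55 pos [ 485.4 -315.3   96.7] yaw -100.0 z [-0.     0.004 -1.   ] F [ 0.7 -0.5 -0.1] M [-0.03 -0.02 -0.02] w 86.6 q [ 0.65  0.32 -0.18  1.7   0.06  1.13 -1.29]
```

View pics/w2.png

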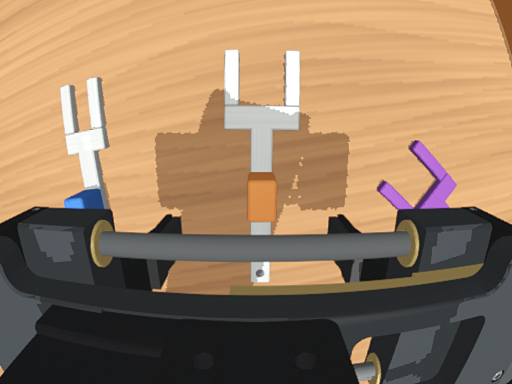

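The grip is at (262,197), close to centred between the fingers. I'll lower onto it.

Call:
apply_moves --increments '[{"xyz":[6.5,1.5,20],"rotation":[0,0,0.7],"grip":0},{"xyz":[6.5,1.5,40],"rotation":[0,0,0.7],"grip":0},{"xyz":[6.5,1.5,60],"rotation":[0,0,0.7],"grip":0},{"xyz":[6.5,1.5,71],"rotation":[0,0,0.7],"grip":0},{"xyz":[6.5,1.5,71],"rotation":[0,0,0.7],"grip":0}]'

```text
time: 2.22
ee_pos: [0.4822, -0.322, 0.0258]
eef_rot: [-0.637, 0.77, 0.002, 0.001]
ft_force: [-0.1, -0.3, 1.1]
width: 0.087
```

```bash
python3 -c "
from h import *
goal(483.3,-321.4,25,-100.8)"
```

```text
shift [-0.8 -1.   0.8] rot [0.1 0.2 0. ]
t 2.23 pos [ 482.2 -322.    25.8] yaw -100.8 z [-0.001  0.004 -1.   ] F [-0.1 -0.3  1.1] M [0.07 0.03 0.05] w 87.0 q [ 0.65  0.4  -0.17  1.76  0.08  0.99 -1.3 ]
```

Call:
apply_moves --increments '[{"xyz":[-0.8,-1,0.8],"rotation":[0,0,0],"grip":100},{"xyz":[-0.8,-1,0.8],"grip":255},{"xyz":[-0.8,-1,0.8],"grip":255},{"xyz":[-0.8,-1,0.8],"grip":255},{"xyz":[-0.8,-1,0.8],"grip":255}]' --squeeze 50

```text
$.increments[1]: bad value
```

Call:
apply_moves --increments '[{"xyz":[0,0,0],"grip":255},{"xyz":[0,0,0],"grip":255},{"xyz":[0,0,0],"grip":255}]'

```text
$.increments[0]: bad value
```

```bash
python3 -c "
from h import *
goal(483.3,-321.4,25,-100.8)"
```

```text
shift [-0.8 -1.   0.8] rot [0.1 0.2 0. ]
t 2.23 pos [ 482.2 -322.    25.8] yaw -100.8 z [-0.001  0.004 -1.   ] F [-0.1 -0.3  1.1] M [0.07 0.03 0.05] w 87.0 q [ 0.65  0.4  -0.17  1.76  0.08  0.99 -1.3 ]
```

All the fields are needed in each row.

Call:
apply_moves --increments '[{"xyz":[-0.8,-1,0.8],"rotation":[0,0,0],"grip":120},{"xyz":[-0.8,-1,0.8],"rotation":[0,0,0],"grip":255},{"xyz":[-0.8,-1,0.8],"rotation":[0,0,0],"grip":255},{"xyz":[-0.8,-1,0.8],"rotation":[0,0,0],"grip":255},{"xyz":[-0.8,-1,0.8],"rotation":[0,0,0],"grip":255}]' --squeeze 50

```text
time: 2.85
ee_pos: [0.4833, -0.3215, 0.0251]
eef_rot: [-0.637, 0.77, 0.002, 0.001]
ft_force: [1.0, -0.0, 0.2]
width: 0.045
```

Call:
apply_moves --increments '[{"xyz":[0,0,0],"rotation":[0,0,0],"grip":255},{"xyz":[0,0,0],"rotation":[0,0,0],"grip":255},{"xyz":[0,0,0],"rotation":[0,0,0],"grip":255}]'

```text
time: 3.22
ee_pos: [0.4834, -0.3212, 0.025]
eef_rot: [-0.638, 0.77, 0.002, 0.001]
ft_force: [0.4, 0.7, 0.3]
width: 0.0228
```

```bash
python3 -c "
from h import *
goal(483.3,-321.4,25,-100.8)"
```

```text
shift [0.2 0.1 0. ] rot [0.1 0.2 0. ]
t 3.23 pos [ 483.4 -321.2   25. ] yaw -100.8 z [-0.001  0.004 -1.   ] F [0.4 0.7 0.3] M [0.16 0.01 0.03] w 22.8 q [ 0.65  0.4  -0.17  1.76  0.08  0.99 -1.31]
```

Call:
apply_moves --increments '[{"xyz":[0,0,-30],"rotation":[0,0,0],"grip":255},{"xyz":[0,0,-60],"rotation":[0,0,0],"grip":255},{"xyz":[0,0,-95],"rotation":[0,0,0],"grip":255},{"xyz":[0,0,-105],"rotation":[0,0,0],"grip":255},{"xyz":[0,0,-105],"rotation":[0,0,0],"grip":255}]'

```text
time: 3.85
ee_pos: [0.4833, -0.3216, 0.1295]
eef_rot: [-0.638, 0.77, 0.002, 0.001]
ft_force: [0.3, -0.4, -4.0]
width: 0.0226
```

```bash
python3 -c "
from h import *
goal(489.2,149.4,130,-108.7)
c=cam('wrist'); cv2.imwrite('pics/w3.png',c['img']);c=cam('scene'); cv2.imwrite('pics/s3.png',c['img'])"
```

```text
shift [-463.8   82.3    1.5] rot [0.1 0.2 7.9]
t 3.85 pos [ 483.3 -321.6  129.5] yaw -100.8 z [-0.001  0.004 -1.   ] F [ 0.3 -0.4 -4. ] M [0.01 0.15 0.01] w 22.6 q [ 0.66  0.29 -0.18  1.66  0.05  1.19 -1.29]
```

View pics/w3.png

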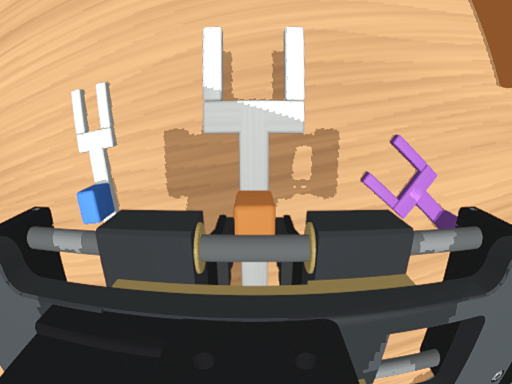

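View pics/s3.png

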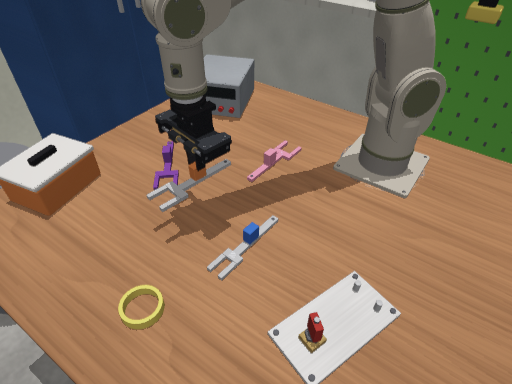

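The spanner is held and level, with the fork at (254,65) in the wrist view. Next I'll measure the in-hand fork in the tool frame, then carry.

Run:
```python
from h import *
s=r.read_state(); c=cam('wrist'); Q=R.from_quat(s['eef_rot']); z=s['ee_pos'][2]-.025+.012
def T(p): return Q.inv().apply(fplane(c,p,z)-s['ee_pos'])*1000
for n,p in dict(tipLo=(203,28),tipLi=(222,28),tipRi=(285,28),tipRo=(304,28),backLi=(223,101),backRi=(285,100),baseL=(204,132),baseR=(304,132),shL=(240,140),shR=(268,140)).items(): print(n,T(p).round(1))
D=c['range_z']; print(D[60,212],D[60,295],D[116,254],D[116,215],D[116,295])
```

```text
tipLo [[ -33.9 -128.9   12.7]]
tipLi [[ -21.  -128.2   12.6]]
tipRi [[  20.8 -128.    12.4]]
tipRo [[  33.6 -128.6   12.3]]
backLi [[-20.2 -77.5  12.8]]
backRi [[ 20.6 -78.2  12.6]]
baseL [[-33.3 -57.   12.9]]
baseR [[ 33.6 -57.   12.6]]
shL [[ -9.1 -51.3  12.8]]
shR [[  9.5 -51.3  12.8]]
0.18239631 0.18265094 0.19070542 0.19071136 0.19054805
```

Call:
apply_moves --increments '[{"xyz":[-60,10,0],"rotation":[0,0,2],"grip":255},{"xyz":[-120,20,0],"rotation":[0,0,4],"grip":255},{"xyz":[-180,30,0],"rotation":[0,0,6],"grip":255},{"xyz":[-240,42,0],"rotation":[0,0,7.9],"grip":255},{"xyz":[-300,53,0],"rotation":[0,0,7.9],"grip":255}]'

```text
time: 4.62
ee_pos: [0.4857, -0.0147, 0.1289]
eef_rot: [-0.583, 0.813, 0.004, -0.0]
ft_force: [0.8, 0.1, -3.1]
width: 0.0234
```

```bash
python3 -c "
from h import *
goal(489.2,149.4,130,-108.7)"
```

```text
shift [-156.5   49.3   -0.2] rot [ 0.3  0.2 -0. ]
t 4.62 pos [485.7 -14.7 128.9] yaw -108.7 z [-0.004  0.006 -1.   ] F [ 0.8  0.1 -3.1] M [ 0.08 -0.04  0.01] w 23.4 q [ 0.31  0.11 -0.39  1.89  0.04  1.15 -1.99]
```

The in-hand offset is about 0 mm sideways and 1 mm along the spanner. Continuing to the pre-slide point.

Call:
apply_moves --increments '[{"xyz":[-55,17,0],"rotation":[0,0,0],"grip":255},{"xyz":[-110,34,0],"rotation":[0.2,0.2,0],"grip":255},{"xyz":[-156,49,0],"rotation":[0.3,0.2,0],"grip":255},{"xyz":[-156,49,0],"rotation":[0.3,0.2,0],"grip":255},{"xyz":[-156,49,0],"rotation":[0.3,0.2,0],"grip":255}]'

```text
time: 5.25
ee_pos: [0.4889, 0.148, 0.1289]
eef_rot: [-0.583, 0.813, 0.001, -0.001]
ft_force: [0.1, -0.0, -3.4]
width: 0.0228
```

```bash
python3 -c "
from h import *
goal(489.2,149.4,53,-108.7)
c=cam('wrist'); cv2.imwrite('pics/w4.png',c['img']);c=cam('top'); cv2.imwrite('pics/t4.png',c['img'])"
```

```text
shift [-1.4 -0.  75.9] rot [ 0.1 -0.  -0. ]
t 5.25 pos [488.9 148.  128.9] yaw -108.7 z [-0.002 -0.    -1.   ] F [ 0.1 -0.  -3.4] M [0.01 0.09 0.05] w 22.8 q [ 0.1   0.18 -0.53  1.83  0.1   1.16 -2.36]
```

View pics/w4.png

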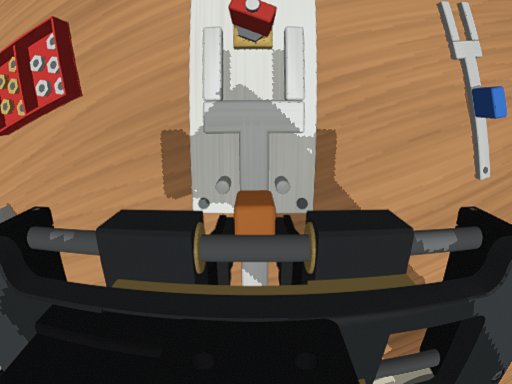

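View pics/t4.png

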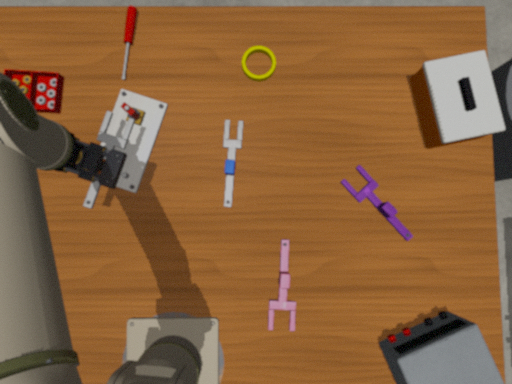

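The wrist view shows the fork straddling the line to the nut (252,40), with post tops at (222,185) and (282,185). I'll refine the fixture alignment in the tool frame.

Run:
```python
from h import *
s=r.read_state(); c=cam('wrist'); Q=R.from_quat(s['eef_rot'])
cv2.imwrite('pics/w4z.png',cv2.resize(c['img'][0:220,180:330],None,fx=2.7,fy=2.7,interpolation=cv2.INTER_CUBIC))
cv2.imwrite('pics/w4y.png',cv2.resize(c['img'][0:60,200:310],None,fx=7,fy=7,interpolation=cv2.INTER_CUBIC))
```

```text
(no output)
```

View pics/w4z.png

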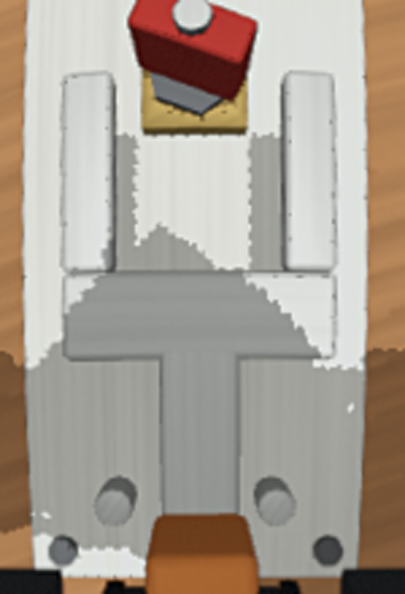

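View pics/w4y.png

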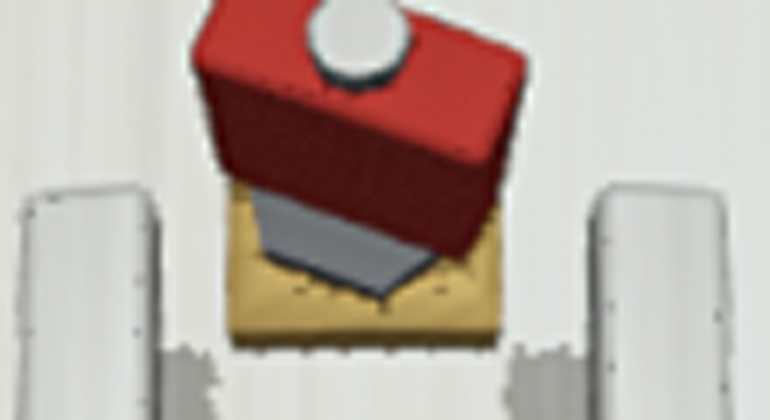

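Run:
```python
from h import *
s=r.read_state(); c=cam('wrist'); Q=R.from_quat(s['eef_rot'])
def T(n,p,z):
    W=fplane(c,p,z)[0]; print(n,'world',(W[:2]*1000).round(1),'tool',(Q.inv().apply(W-s['ee_pos'])*1000).round(1)[:2])
y=lambda a,b:((a+.5)/7-.5+200,(b+.5)/7-.5)
w=lambda a,b:((a+.5)/2.7-.5+180,(b+.5)/2.7-.5)
T('stud',y(359,33),.092)
T('nutL',y(230,347),.012);T('nutR',y(497,347),.012)
T('nutLtop',y(230,330),.026);T('nutRtop',y(499,330),.026)
T('p1',w(117,504),.038);T('p2',w(275,504),.038)
T('plateL',w(24,100),.012);T('plateR',w(366,100),.012);T('plateL2',w(28,350),.012);T('plateR2',w(363,350),.012)
zt=s['ee_pos'][2]-.013
T('tipLo',y(22,195),zt);T('tipRo',y(728,195),zt)
goal(489.2,149.4,53,-108.7)
```

```text
stud world [637.1  99.2] tool [  -2.2 -155.4]
nutL world [626.3 123.4] tool [ -21.7 -137.4]
nutR world [613.7  87.1] tool [  16.8 -137.2]
nutLtop world [625.2 122.7] tool [ -20.7 -136.6]
nutRtop world [613.2  87.8] tool [  16.3 -136.5]
p1 world [500.  175.1] tool [-29.8  -1.2]
p2 world [481.8 122. ] tool [26.4 -1.1]
plateL world [656.  161.3] tool [ -67.1 -153.3]
plateR world [613.6  38.5] tool [  62.8 -152.8]
plateL2 world [562.8 191.6] tool [-65.7 -55.3]
plateR2 world [521.5  71.2] tool [ 61.6 -55.1]
tipLo world [622.9 137.8] tool [ -34.2 -129.4]
tipRo world [600.9  73.9] tool [  33.4 -129.3]
shift [-1.7  0.8 76.6] rot [ 0.  -0.  -0.1]
t 5.45 pos [489.5 147.5 129.6] yaw -108.8 z [-0.001  0.    -1.   ] F [ 0.1 -0.2 -3.6] M [ 0.06  0.09 -0.03] w 23.1 q [ 0.1   0.18 -0.53  1.83  0.1   1.16 -2.36]
```

Call:
apply_moves --increments '[{"xyz":[-1.9,0,15],"rotation":[0,0,0],"grip":255},{"xyz":[-1.9,0,35],"rotation":[0,0,0],"grip":255},{"xyz":[-1.9,0,55],"rotation":[0,0,0],"grip":255},{"xyz":[-1.9,0,70],"rotation":[0,0,0],"grip":255},{"xyz":[-1.9,0,77],"rotation":[0,0,0],"grip":255}]'

```text
time: 6.08
ee_pos: [0.4895, 0.149, 0.0513]
eef_rot: [-0.582, 0.813, 0.001, -0.001]
ft_force: [0.5, 0.5, -2.3]
width: 0.0233
```

Call:
apply_moves --increments '[{"xyz":[0,0,0],"rotation":[0,0,0],"grip":255}]'

```text
time: 6.2
ee_pos: [0.4894, 0.1489, 0.051]
eef_rot: [-0.582, 0.813, 0.001, -0.001]
ft_force: [0.4, 0.6, -3.2]
width: 0.0233
```

Run:
```python
from h import *
goal(636,99.7,52,-108.7)
c=cam('wrist'); cv2.imwrite('pics/w5.png',c['img'])
```

```text
shift [  -0.8 -154.7   -1.4] rot [ 0.1 -0.1 -0.1]
t 6.2 pos [489.4 148.9  51. ] yaw -108.8 z [-0.003 -0.    -1.   ] F [ 0.4  0.6 -3.2] M [0.07 0.13 0.01] w 23.3 q [ 0.08  0.27 -0.52  1.9   0.16  1.01 -2.41]
```

View pics/w5.png

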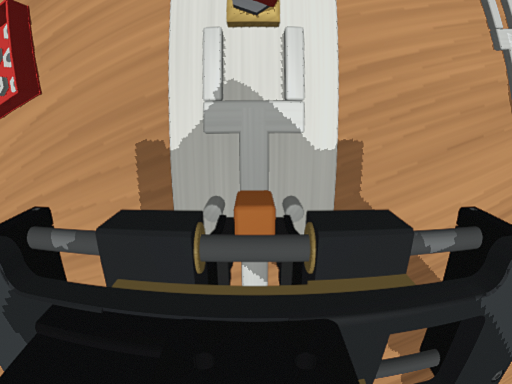

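The nut (227–280) is centred between the arms (222–285). I'll slide forward.

Call:
apply_moves --increments '[{"xyz":[-0.4,-12,0],"rotation":[0,0,0],"grip":255},{"xyz":[-0.4,-24,0],"rotation":[0,0,0],"grip":255},{"xyz":[-0.4,-36,0],"rotation":[0,0,0],"grip":255},{"xyz":[-0.4,-48,0],"rotation":[0,0,0],"grip":255},{"xyz":[-0.4,-51,0],"rotation":[0,0,0],"grip":255}]'

```text
time: 6.88
ee_pos: [0.5388, 0.1324, 0.0511]
eef_rot: [-0.581, 0.814, 0.001, -0.001]
ft_force: [1.0, 0.1, -3.5]
width: 0.023
```

Call:
apply_moves --increments '[{"xyz":[0,0,0],"rotation":[0,0,0],"grip":255}]'

```text
time: 7.0
ee_pos: [0.5387, 0.1325, 0.051]
eef_rot: [-0.581, 0.814, 0.001, -0.001]
ft_force: [0.1, -1.0, -3.4]
width: 0.0232
```

Run:
```python
from h import *
goal(636,99.7,37,-108.7)
c=cam('wrist'); cv2.imwrite('pics/w6.png',c['img'])
c=cam('scene'); cv2.imwrite('pics/s6.png',cv2.resize(c['img'][225:384,200:412],None,fx=3.7,fy=3.7))
```

```text
shift [  -0.5 -102.7   13.7] rot [ 0.2 -0.  -0.2]
t 7.0 pos [538.7 132.5  51. ] yaw -108.9 z [-0.003  0.    -1.   ] F [ 0.1 -1.  -3.4] M [ 0.13  0.14 -0.01] w 23.2 q [ 0.09  0.36 -0.48  1.79  0.19  1.04 -2.37]
```

View pics/w6.png

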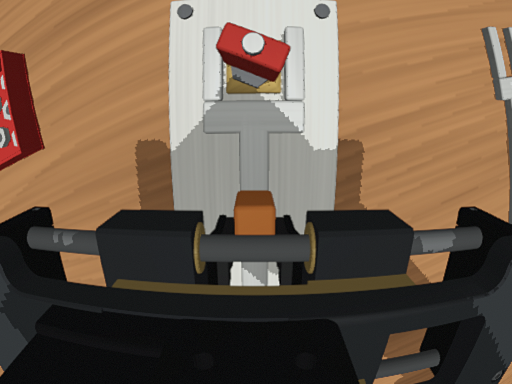

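View pics/s6.png

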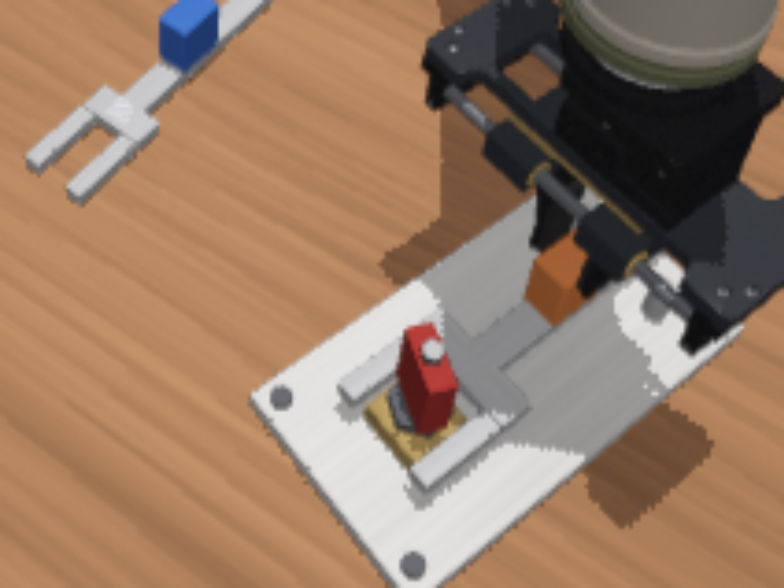

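The fork is round the nut and centred (nut 227–280 between the arms, 222–286). I'll lower 14 mm.

Call:
apply_moves --increments '[{"xyz":[-0.2,0,4],"rotation":[0,0,-0.1],"grip":255},{"xyz":[-0.2,0,8],"rotation":[0,0,-0.1],"grip":255},{"xyz":[-0.2,0,11],"rotation":[0,0,-0.1],"grip":255},{"xyz":[-0.2,0,13.5],"rotation":[0,0,-0.1],"grip":255},{"xyz":[-0.2,0,13.5],"rotation":[0,0,-0.1],"grip":255}]'

```text
time: 7.72
ee_pos: [0.5385, 0.1327, 0.0374]
eef_rot: [-0.582, 0.813, 0.001, -0.001]
ft_force: [-0.4, -1.1, -3.3]
width: 0.0228
```

Run:
```python
from h import *
goal(636,99.7,37,-108.7)
c=cam('scene'); cv2.imwrite('pics/s7.png',cv2.resize(c['img'][225:384,200:412],None,fx=3.7,fy=3.7))
```

```text
shift [-2.000e-01 -1.029e+02  1.000e-01] rot [ 0.2 -0.  -0.1]
t 7.72 pos [538.5 132.7  37.4] yaw -108.8 z [-0.003  0.    -1.   ] F [-0.4 -1.1 -3.3] M [0.02 0.05 0.03] w 22.8 q [ 0.08  0.38 -0.48  1.8   0.2   1.01 -2.37]
```

View pics/s7.png

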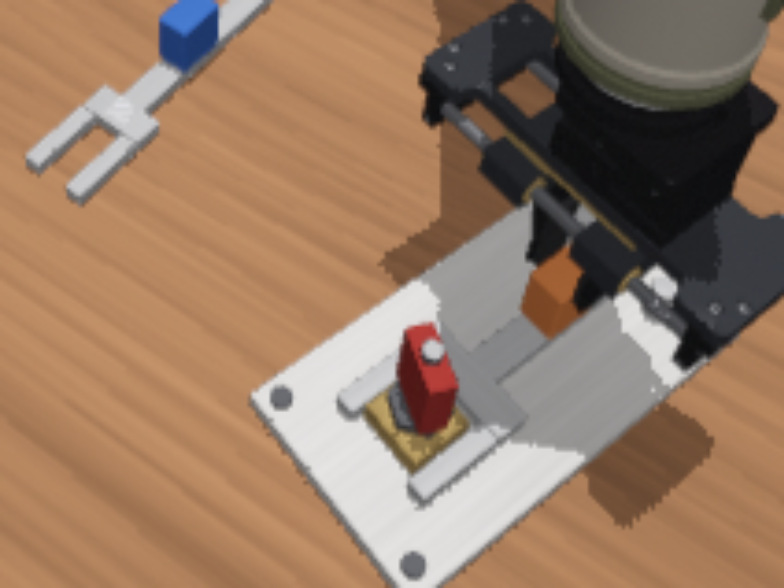

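The force still shows the full weight, so it is just short of contact. Lower a little further.

Call:
apply_moves --increments '[{"xyz":[0,0,1],"rotation":[0,0,0],"grip":255},{"xyz":[0,0,1.5],"rotation":[0,0,0],"grip":255},{"xyz":[0,0,1.5],"rotation":[0,0,0],"grip":255}]'

```text
time: 8.15
ee_pos: [0.5389, 0.133, 0.0368]
eef_rot: [-0.582, 0.813, 0.001, -0.001]
ft_force: [-3.9, 0.2, 5.4]
width: 0.023
```

It's seated. Release and raise.

Call:
apply_moves --increments '[{"xyz":[0,0,0],"rotation":[0,0,0],"grip":150},{"xyz":[0,0,0],"rotation":[0,0,0],"grip":80},{"xyz":[0,0,0],"rotation":[0,0,0],"grip":0},{"xyz":[0,0,0],"rotation":[0,0,0],"grip":0},{"xyz":[0,0,0],"rotation":[0,0,0],"grip":0}]'

```text
time: 8.78
ee_pos: [0.5389, 0.133, 0.0367]
eef_rot: [-0.582, 0.813, 0.001, -0.001]
ft_force: [0.5, 0.1, 0.5]
width: 0.0653
```

Call:
apply_moves --increments '[{"xyz":[0,0,-20],"rotation":[0,0,0],"grip":0},{"xyz":[0,0,-50],"rotation":[0,0,0],"grip":0},{"xyz":[0,0,-80],"rotation":[0,0,0],"grip":0},{"xyz":[0,0,-110],"rotation":[0,0,0],"grip":0},{"xyz":[0,0,-120],"rotation":[0,0,0],"grip":0}]'

```text
time: 9.4
ee_pos: [0.5399, 0.1332, 0.1584]
eef_rot: [-0.582, 0.813, 0.0, 0.001]
ft_force: [0.1, -0.2, 0.1]
width: 0.0867
```

Run:
```python
from h import *
goal(636,99.7,140,136)
c=cam('scene'); cv2.imwrite('pics/s8.png',cv2.resize(c['img'][225:384,200:412],None,fx=3.7,fy=3.7))
c=cam('wrist'); cv2.imwrite('pics/w8.png',c['img'])
```

```text
shift [   0.8 -101.8   18.5] rot [0.000e+00 1.000e-01 1.152e+02]
t 9.4 pos [539.9 133.2 158.4] yaw -108.8 z [ 0.001  0.001 -1.   ] F [ 0.1 -0.2  0.1] M [0.02 0.01 0.01] w 86.7 q [ 0.11  0.25 -0.5   1.68  0.13  1.24 -2.32]
```

View pics/s8.png

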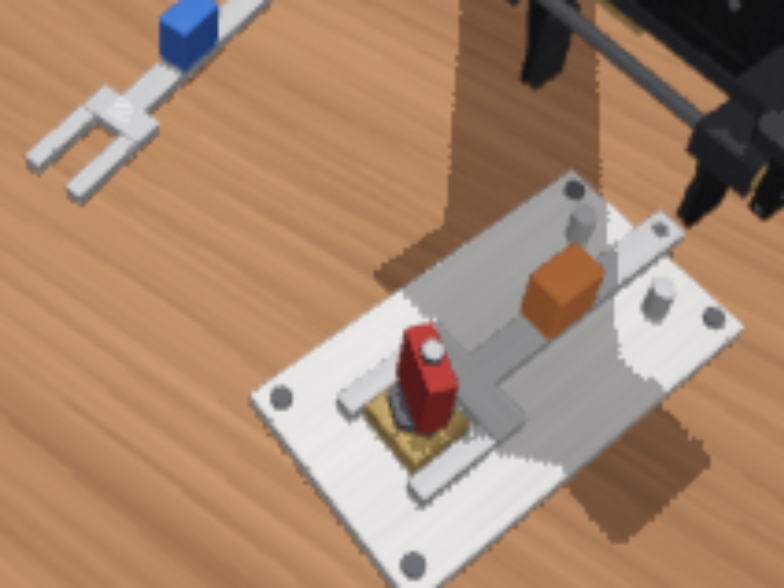

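View pics/w8.png

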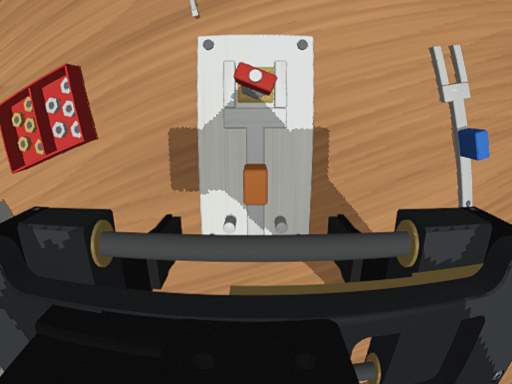

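The spanner lies flat with the fork round the nut and its shank between the posts. Next, the handle yaw from the wrist view.

```bash
cat >> h.py <<'E'
def handle():
    c=cam('wrist'); hsv=cv2.cvtColor(c['img'],cv2.COLOR_BGR2HSV)
    m=(((hsv[...,0]<6)|(hsv[...,0]>174))&(hsv[...,1]>150)&(hsv[...,2]>150)).astype(np.uint8)
    k,l,st,ce=cv2.connectedComponentsWithStats(m)
    for i in range(1,k):
        if st[i,4]<60: continue
        cnt=max(cv2.findContours((l==i).astype(np.uint8),0,1)[0],key=cv2.contourArea)[:,0]
        xy=(fplane(c,cnt,.086)[:,:2]*1000).astype(np.float32); rc=cv2.minAreaRect(xy); b=cv2.boxPoints(rc)
        e=max((b[1]-b[0],b[2]-b[1]),key=np.linalg.norm)
        print('red',st[i],np.round(rc[0],1),np.round(rc[1],1),'yaw',np.degrees(np.arctan2(e[1],e[0])).round(1))
E
python3 - <<'E'
from h import *
handle()
E
```

```text
red [   0   63   83  110 2061] [687.7 328.4] [116.8  83.1] yaw 86.0
red [234  62  42  29 491] [636.7  99.4] [34.6 14.6] yaw 48.9
```

Call:
apply_moves --increments '[{"xyz":[0,-30,0],"rotation":[0,0,-10],"grip":0},{"xyz":[0.5,-60,0],"rotation":[0,0,-20],"grip":0},{"xyz":[0.5,-90,0],"rotation":[0,0,-30],"grip":0},{"xyz":[0.5,-102,0],"rotation":[0,0,-40],"grip":0},{"xyz":[0.5,-102,0],"rotation":[0,0,-50],"grip":0}]'

```text
time: 10.18
ee_pos: [0.6353, 0.0988, 0.1535]
eef_rot: [0.872, -0.489, -0.002, 0.001]
ft_force: [0.2, -0.3, -0.5]
width: 0.087
```

Call:
apply_moves --increments '[{"xyz":[0,0,0],"rotation":[0,0,-10],"grip":0},{"xyz":[0,0,0],"rotation":[0,0,-20],"grip":0},{"xyz":[0,0,0],"rotation":[0,0,-30],"grip":0},{"xyz":[0,0,0],"rotation":[0,0,-40],"grip":0},{"xyz":[0,0,0],"rotation":[0,0,-50],"grip":0}]'

```text
time: 10.8
ee_pos: [0.6345, 0.0987, 0.1515]
eef_rot: [0.997, -0.071, -0.004, 0.0]
ft_force: [0.3, 0.8, 0.1]
width: 0.0873
```

Call:
apply_moves --increments '[{"xyz":[0,0,0],"rotation":[0,0,-10],"grip":0},{"xyz":[0,0,0],"rotation":[0,0,-20],"grip":0},{"xyz":[0,0,0],"rotation":[0,0,-30],"grip":0},{"xyz":[0,0,0],"rotation":[0,0,-40],"grip":0},{"xyz":[0,0,0],"rotation":[0,0,-50],"grip":0}]'

```text
time: 11.42
ee_pos: [0.6338, 0.0986, 0.1497]
eef_rot: [0.933, 0.36, -0.005, -0.002]
ft_force: [0.5, -0.9, -0.4]
width: 0.0874
```

Call:
apply_moves --increments '[{"xyz":[0,0,0],"rotation":[0,0,-10],"grip":0},{"xyz":[0,0,0],"rotation":[0,0,-20],"grip":0},{"xyz":[0,0,0],"rotation":[0,0,-30],"grip":0},{"xyz":[0,0,0],"rotation":[0,0,-40],"grip":0},{"xyz":[0,0,0],"rotation":[0,0,-50],"grip":0}]'

```text
time: 12.05
ee_pos: [0.6331, 0.0986, 0.1479]
eef_rot: [0.691, 0.723, -0.004, -0.004]
ft_force: [0.2, -0.1, -0.4]
width: 0.0866
```

Run:
```python
from h import *
goal(636.4,99.6,120,138.9)
```

```text
shift [ 0.8  3.7 27.9] rot [ -0.6  -0.3 -46.4]
t 12.05 pos [633.1  98.6 147.9] yaw 92.5 z [-0.012 -0.    -1.   ] F [ 0.2 -0.1 -0.4] M [ 0.08 -0.13 -0.03] w 86.6 q [ 0.49  0.63 -1.05  1.43  0.54  1.4   1.05]
```

Call:
apply_moves --increments '[{"xyz":[0,2,0],"rotation":[0,0,-10],"grip":0},{"xyz":[0.8,3.7,0],"rotation":[-0.3,-0.2,-20],"grip":0},{"xyz":[0.8,3.7,0],"rotation":[-0.6,-0.3,-30],"grip":0},{"xyz":[0.8,3.7,0],"rotation":[-0.6,-0.3,-40],"grip":0},{"xyz":[0.8,3.7,0],"rotation":[-0.6,-0.3,-46.4],"grip":0}]'

```text
time: 12.68
ee_pos: [0.6361, 0.0996, 0.1461]
eef_rot: [0.348, 0.937, -0.0, -0.001]
ft_force: [0.1, 0.2, 1.1]
width: 0.0868
```

Run:
```python
from h import *
goal(636.4,99.6,56,138.9); handle()
c=cam('wrist'); cv2.imwrite('pics/w9.png',c['img'])
```

```text
shift [-0.5  0.3 90.1] rot [-0.1 -0.1  0.3]
t 12.68 pos [636.1  99.6 146.1] yaw 139.2 z [-0.003  0.    -1.   ] F [0.1 0.2 1.1] M [ 0.15 -0.06  0.03] w 86.8 q [ 0.56  0.71 -1.2   1.43  0.66  1.44  1.79]
red [351 338  20  26 132] [667.1 324.5] [40.6 19.7] yaw 50.6
```

View pics/w9.png

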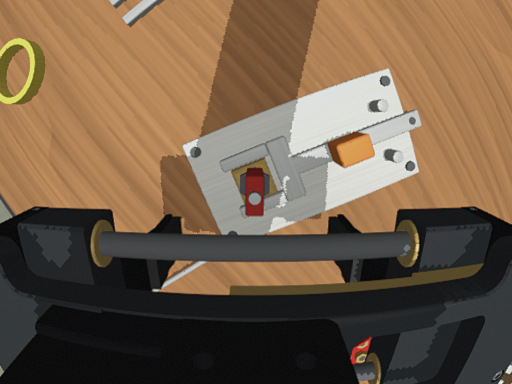

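The handle at (255,190) is vertical in view and centred between the jaws. I'll lower over it.

Call:
apply_moves --increments '[{"xyz":[-0.5,0.3,25],"rotation":[0,0,0.2],"grip":0},{"xyz":[-0.5,0.3,50],"rotation":[0,0,0.2],"grip":0},{"xyz":[-0.5,0.3,70],"rotation":[0,0,0.2],"grip":0},{"xyz":[-0.5,0.3,88],"rotation":[0,0,0.2],"grip":0},{"xyz":[-0.5,0.3,90],"rotation":[0,0,0.2],"grip":0}]'

```text
time: 13.4
ee_pos: [0.6358, 0.0994, 0.0548]
eef_rot: [0.352, 0.936, -0.001, -0.002]
ft_force: [0.6, -0.4, 0.3]
width: 0.0871
```

Run:
```python
from h import *
goal(636.4,99.6,56,138.9)
```

```text
shift [-0.3  0.6 -1.2] rot [-0.2 -0.2 -0.1]
t 13.4 pos [635.8  99.4  54.8] yaw 138.8 z [-0.005  0.    -1.   ] F [ 0.6 -0.4  0.3] M [ 0.21 -0.07  0.03] w 87.1 q [ 0.54  0.79 -1.13  1.52  0.73  1.3   1.74]
```

Call:
apply_moves --increments '[{"xyz":[-0.3,0.6,-1.2],"rotation":[0,0,0],"grip":150},{"xyz":[-0.3,0.6,-1.2],"rotation":[0,0,0],"grip":255},{"xyz":[-0.3,0.6,-1.2],"rotation":[0,0,0],"grip":255},{"xyz":[-0.3,0.6,-1.2],"rotation":[0,0,0],"grip":255},{"xyz":[-0.3,0.6,-1.2],"rotation":[0,0,0],"grip":255}]' --squeeze 40

```text
time: 14.02
ee_pos: [0.6364, 0.0996, 0.056]
eef_rot: [0.352, 0.936, -0.001, -0.002]
ft_force: [0.1, -0.3, 0.2]
width: 0.0449
```

Call:
apply_moves --increments '[{"xyz":[0,0,0],"rotation":[0,0,0],"grip":255},{"xyz":[0,0,0],"rotation":[0,0,0],"grip":255},{"xyz":[0,0,0],"rotation":[0,0,0],"grip":255},{"xyz":[0,0,0],"rotation":[0,0,0],"grip":255}]'

```text
time: 14.52
ee_pos: [0.6363, 0.0998, 0.056]
eef_rot: [0.352, 0.936, -0.001, -0.002]
ft_force: [-1.7, 1.0, 0.3]
width: 0.0154
```

Run:
```python
from h import *
goal(636.4,99.6,56,71.3)
```

```text
shift [-0.2 -0.   0. ] rot [-0.3 -0.1 67.5]
t 14.53 pos [636.3  99.8  56. ] yaw 138.8 z [-0.005  0.    -1.   ] F [-1.7  1.   0.3] M [ 0.23  0.21 -0.01] w 15.4 q [ 0.54  0.79 -1.13  1.52  0.73  1.31  1.74]
```

Gripped, with little side load. Now turn clockwise (tool +z) slowly.

Call:
apply_moves --increments '[{"xyz":[0,0,0],"rotation":[0,0,6],"grip":255},{"xyz":[0,0,0],"rotation":[0,0,12],"grip":255},{"xyz":[0,0,0],"rotation":[0,0,18],"grip":255},{"xyz":[0,0,0],"rotation":[0,0,24],"grip":255},{"xyz":[0,0,0],"rotation":[0,0,30],"grip":255}]'

```text
time: 15.15
ee_pos: [0.6362, 0.0999, 0.0561]
eef_rot: [0.583, 0.812, -0.001, -0.002]
ft_force: [-0.9, 0.7, -0.1]
width: 0.0157
```

Run:
```python
from h import *
goal(636.4,99.6,56,71.3)
c=cam('scene'); cv2.imwrite('pics/s10.png',cv2.resize(c['img'][225:384,200:412],None,fx=3.7,fy=3.7))
```

```text
shift [-0.3  0.1  0.1] rot [-0.3 -0.  37.4]
t 15.15 pos [636.2  99.9  56.1] yaw 108.7 z [-0.005  0.    -1.   ] F [-0.9  0.7 -0.1] M [0.18 0.02 0.15] w 15.7 q [ 0.49  0.74 -1.04  1.52  0.65  1.27  1.26]
```

View pics/s10.png

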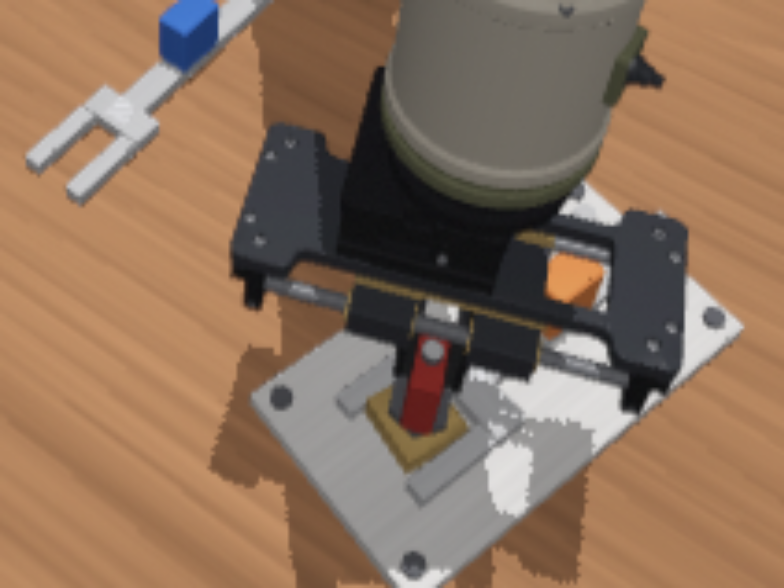

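The handle is turning with about 0.15 N m, while the brass nut and spanner stay put. Continue.

Call:
apply_moves --increments '[{"xyz":[0,0,0],"rotation":[0,0,6],"grip":255},{"xyz":[0,0,0],"rotation":[0,0,12],"grip":255},{"xyz":[0,0,0],"rotation":[0,0,18],"grip":255},{"xyz":[0,0,0],"rotation":[0,0,24],"grip":255},{"xyz":[0,0,0],"rotation":[0,0,30],"grip":255}]'

```text
time: 15.82
ee_pos: [0.6362, 0.1, 0.0561]
eef_rot: [0.775, 0.631, -0.002, -0.002]
ft_force: [-0.7, 0.4, -0.1]
width: 0.0149
```

```bash
python3 -c "
from h import *
goal(636.4,99.6,56,71.3)"
```

```text
shift [-0.4  0.3  0.1] rot [-0.3  0.1  7. ]
t 15.82 pos [636.2 100.   56.1] yaw 78.3 z [-0.005  0.    -1.   ] F [-0.7  0.4 -0.1] M [ 0.16 -0.11  0.17] w 14.9 q [ 0.44  0.69 -0.95  1.52  0.58  1.24  0.77]
```

Call:
apply_moves --increments '[{"xyz":[0,0,0],"rotation":[0,0,3],"grip":255},{"xyz":[0,0,0],"rotation":[0,0,5],"grip":255},{"xyz":[0,0,0],"rotation":[0,0,5],"grip":255}]'

```text
time: 16.2
ee_pos: [0.6362, 0.1, 0.0561]
eef_rot: [0.802, 0.597, -0.002, -0.001]
ft_force: [0.5, 0.0, 0.5]
width: 0.0155
```

```bash
python3 -c "
from h import *
goal(636.4,99.6,56,71.3)"
```

```text
shift [-0.3  0.3  0.1] rot [-0.3  0.1  2.1]
t 16.2 pos [636.2 100.   56.1] yaw 73.4 z [-0.005  0.    -1.   ] F [0.5 0.  0.5] M [ 0.17 -0.16  0.08] w 15.5 q [ 0.43  0.68 -0.93  1.52  0.56  1.23  0.69]
```

Call:
apply_moves --increments '[{"xyz":[0,0,0],"rotation":[0,0,2],"grip":255},{"xyz":[0,0,0],"rotation":[0,0,4],"grip":255},{"xyz":[0,0,0],"rotation":[0,0,4],"grip":255}]'

```text
time: 16.58
ee_pos: [0.6362, 0.1001, 0.0561]
eef_rot: [0.822, 0.569, -0.002, -0.001]
ft_force: [-0.7, 0.7, 0.3]
width: 0.0153
```

```bash
python3 -c "
from h import *
goal(636.4,99.6,56,71.3)"
```

```text
shift [-0.4  0.3  0.1] rot [-0.3  0.1 -2. ]
t 16.57 pos [636.2 100.1  56.1] yaw 69.3 z [-0.005  0.    -1.   ] F [-0.7  0.7  0.3] M [ 0.13 -0.13  0.1 ] w 15.3 q [ 0.42  0.67 -0.92  1.52  0.55  1.23  0.63]
```

Call:
apply_moves --increments '[{"xyz":[0,0,0],"rotation":[0,0,2],"grip":255},{"xyz":[0,0,0],"rotation":[0,0,4],"grip":255},{"xyz":[0,0,0],"rotation":[0,0,4],"grip":255}]'

```text
time: 16.95
ee_pos: [0.6362, 0.1, 0.0561]
eef_rot: [0.842, 0.539, -0.002, -0.001]
ft_force: [0.0, -0.4, 0.7]
width: 0.0153
```

```bash
python3 -c "
from h import *
goal(636.4,99.6,56,71.3)
c=cam('scene'); cv2.imwrite('pics/s11.png',cv2.resize(c['img'][225:384,200:412],None,fx=3.7,fy=3.7))"
```

```text
shift [-0.3  0.4  0.1] rot [-0.2  0.1 -6. ]
t 16.95 pos [636.2 100.   56.1] yaw 65.3 z [-0.005  0.    -1.   ] F [ 0.  -0.4  0.7] M [ 0.18 -0.16  0.03] w 15.3 q [ 0.42  0.67 -0.91  1.53  0.54  1.22  0.56]
```

View pics/s11.png

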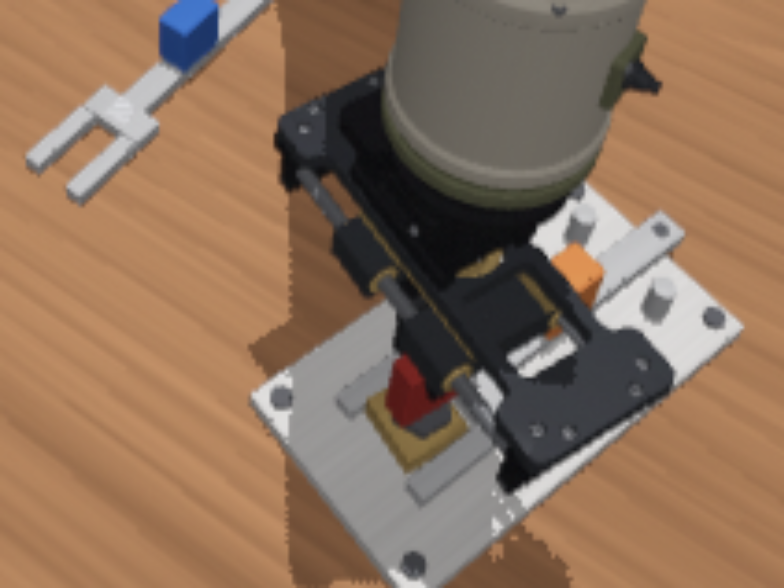

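Torque is low, which suggests the jam nut is at its limit and the lower nut is taking up its slack in the jaw. Continue in small steps.

Call:
apply_moves --increments '[{"xyz":[0,0,0],"rotation":[0,0,2],"grip":255},{"xyz":[0,0,0],"rotation":[0,0,3],"grip":255},{"xyz":[0,0,0],"rotation":[0,0,3],"grip":255}]'

```text
time: 17.38
ee_pos: [0.6362, 0.1001, 0.0561]
eef_rot: [0.856, 0.517, -0.002, -0.001]
ft_force: [-0.3, 0.2, -0.3]
width: 0.0152
```

```bash
python3 -c "
from h import *
goal(636.4,99.6,56,71.3)"
```

```text
shift [-0.3  0.4  0.1] rot [-0.2  0.1 -9. ]
t 17.38 pos [636.2 100.1  56.1] yaw 62.3 z [-0.005 -0.    -1.   ] F [-0.3  0.2 -0.3] M [ 0.12 -0.14  0.2 ] w 15.2 q [ 0.41  0.66 -0.9   1.53  0.54  1.22  0.51]
```

Call:
apply_moves --increments '[{"xyz":[0,0,0],"rotation":[0,0,2],"grip":255},{"xyz":[0,0,0],"rotation":[0,0,3],"grip":255},{"xyz":[0,0,0],"rotation":[0,0,3],"grip":255}]'

```text
time: 17.75
ee_pos: [0.6362, 0.1001, 0.0561]
eef_rot: [0.869, 0.495, -0.002, -0.001]
ft_force: [-0.0, -0.5, 0.1]
width: 0.0157
```

```bash
python3 -c "
from h import *
goal(636.4,99.6,56,71.3)"
```

```text
shift [-0.3  0.4  0.1] rot [ -0.2   0.1 -12. ]
t 17.75 pos [636.2 100.1  56.1] yaw 59.3 z [-0.005 -0.    -1.   ] F [-0.  -0.5  0.1] M [ 0.09 -0.19  0.2 ] w 15.7 q [ 0.4   0.66 -0.89  1.53  0.53  1.22  0.47]
```

```bash
python3 -c "
from h import *
c=cam('scene'); cv2.imwrite('pics/s12.png',cv2.resize(c['img'][225:384,200:412],None,fx=3.7,fy=3.7,interpolation=cv2.INTER_CUBIC))
c=cam('wrist'); cv2.imwrite('pics/w12.png',c['img'])
r_=r.read_state(); print(r_['torque'],r_['joint_torque'].round(2))"
```

```text
[ 0.12699088 -0.20382202  0.1510629 ] [  0.23 -66.28 -17.69 -32.27  -0.08   0.19  -0.21]
```

View pics/s12.png

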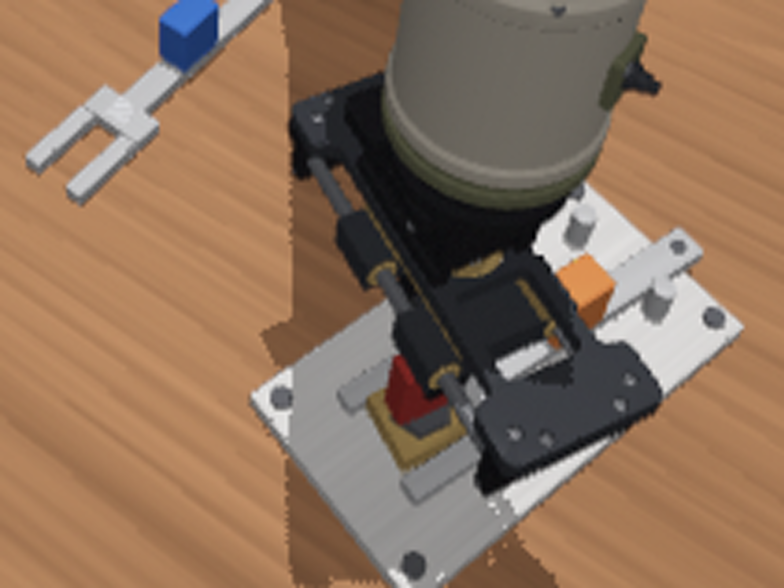

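View pics/w12.png

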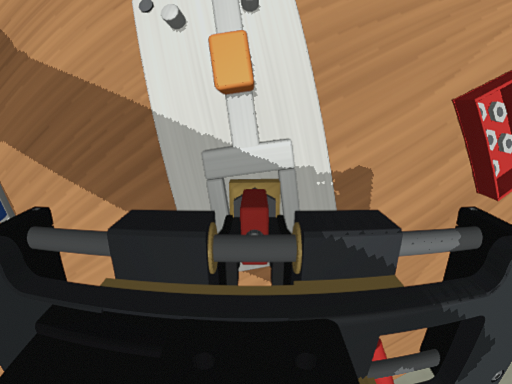

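The jam nut is at its limit; lower nut and spanner have swung clockwise together, with the shank nearly at the post. A couple more degrees should bring the dead stop.

Call:
apply_moves --increments '[{"xyz":[0,0,0],"rotation":[0,0,1],"grip":255},{"xyz":[0,0,0],"rotation":[0,0,2],"grip":255},{"xyz":[0,0,0],"rotation":[0,0,2],"grip":255}]'

```text
time: 18.23
ee_pos: [0.6362, 0.1001, 0.0561]
eef_rot: [0.877, 0.48, -0.002, -0.001]
ft_force: [-0.9, 0.2, 0.4]
width: 0.0154
```

```bash
python3 -c "
from h import *
goal(636.4,99.6,56,71.3)
s=r.read_state();print(s['joint_torque'].round(2))
c=cam('wrist'); cv2.imwrite('pics/w13.png',c['img'])"
```

```text
shift [-0.3  0.4  0.1] rot [ -0.2   0.1 -14. ]
t 18.23 pos [636.2 100.1  56.1] yaw 57.3 z [-0.004 -0.    -1.   ] F [-0.9  0.2  0.4] M [ 0.05 -0.21  0.53] w 15.4 q [ 0.4   0.66 -0.88  1.53  0.52  1.21  0.43]
[  0.47 -66.28 -17.34 -32.5   -0.28   0.14  -0.71]
```

View pics/w13.png

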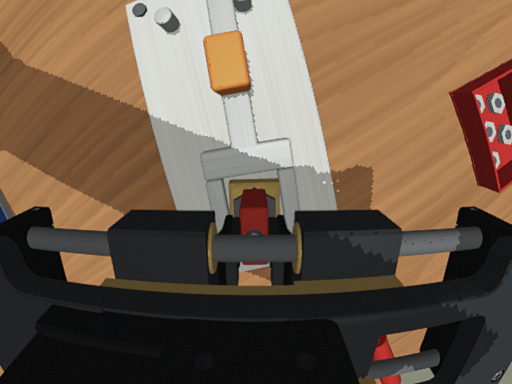

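Call:
apply_moves --increments '[{"xyz":[0,0,0],"rotation":[0,0,1],"grip":255},{"xyz":[0,0,0],"rotation":[0,0,1.5],"grip":255},{"xyz":[0,0,0],"rotation":[0,0,1.5],"grip":255}]'

```text
time: 18.65
ee_pos: [0.6362, 0.1001, 0.0561]
eef_rot: [0.884, 0.468, -0.002, -0.001]
ft_force: [-0.2, 0.1, -0.2]
width: 0.0153
```

```bash
python3 -c "
from h import *
goal(636.4,99.6,56,71.3)
s=r.read_state();print(s['joint_torque'].round(2))"
```

```text
shift [-0.3  0.5  0.1] rot [ -0.2   0.1 -15.5]
t 18.65 pos [636.2 100.1  56.1] yaw 55.8 z [-0.005 -0.    -1.   ] F [-0.2  0.1 -0.2] M [ 0.01 -0.19  0.8 ] w 15.3 q [ 0.4   0.65 -0.88  1.53  0.52  1.21  0.41]
[  0.57 -66.21 -17.15 -32.61  -0.41   0.1   -0.86]
```

Torque climbs steeply (0.2, 0.53, then 0.8 N m), so this is the dead stop. Release and go up.

Call:
apply_moves --increments '[{"xyz":[0,0,0],"rotation":[0,0,0],"grip":200},{"xyz":[0,0,0],"rotation":[0,0,0],"grip":120},{"xyz":[0,0,0],"rotation":[0,0,0],"grip":60},{"xyz":[0,0,0],"rotation":[0,0,0],"grip":60},{"xyz":[0,0,0],"rotation":[0,0,0],"grip":60}]'

```text
time: 19.27
ee_pos: [0.6362, 0.1001, 0.0561]
eef_rot: [0.884, 0.468, -0.002, -0.001]
ft_force: [-0.4, -0.0, 0.3]
width: 0.051
```

Call:
apply_moves --increments '[{"xyz":[0,0,-20],"rotation":[0,0,0],"grip":60},{"xyz":[0,0,-60],"rotation":[0,0,0],"grip":60},{"xyz":[0,0,-110],"rotation":[0,0,0],"grip":60},{"xyz":[0,20,-120],"rotation":[0,0,0],"grip":60},{"xyz":[0,60,-120],"rotation":[0,0,0],"grip":60}]'

```text
time: 19.9
ee_pos: [0.6873, 0.0677, 0.18]
eef_rot: [0.883, 0.469, 0.0, -0.0]
ft_force: [0.9, 0.1, -0.7]
width: 0.0663
```

```bash
python3 -c "
from h import *
goal(500,-100,200,71)"
```

```text
shift [-243.8  -61.3  -20. ] rot [ -0.  -0. -15.]
t 19.9 pos [687.3  67.7 180. ] yaw 56.0 z [-0.     0.001 -1.   ] F [ 0.9  0.1 -0.7] M [ 0.05 -0.17  0.03] w 66.3 q [ 0.39  0.64 -0.89  1.25  0.49  1.46  0.53]
```

Move well aside for a clear view.

Call:
apply_moves --increments '[{"xyz":[-60,-15,-20],"rotation":[0,0,0],"grip":60},{"xyz":[-120,-30,-30],"rotation":[0,0,0],"grip":60},{"xyz":[-180,-45,-30],"rotation":[0,0,0],"grip":60},{"xyz":[-240,-60,-30],"rotation":[0,0,0],"grip":60},{"xyz":[-260,-60,-30],"rotation":[0,0,0],"grip":60}]'

```text
time: 20.52
ee_pos: [0.4898, -0.1173, 0.2111]
eef_rot: [0.884, 0.467, -0.001, 0.001]
ft_force: [0.2, 0.8, 0.5]
width: 0.0667
```

Run:
```python
from h import *
goal(500,-100,200,71)
c=cam('top'); cv2.imwrite('pics/t14.png',cv2.resize(c['img'][75:205,75:255],None,fx=4.4,fy=4.4,interpolation=cv2.INTER_CUBIC))
c=cam('scene'); cv2.imwrite('pics/s14.png',cv2.resize(c['img'][225:384,200:412],None,fx=3.7,fy=3.7,interpolation=cv2.INTER_CUBIC))
```

```text
shift [20.1 -1.3 11.1] rot [  0.1   0.2 -15.3]
t 20.52 pos [ 489.8 -117.3  211.1] yaw 55.7 z [-0.    -0.003 -1.   ] F [0.2 0.8 0.5] M [ 0.11 -0.18 -0.03] w 66.7 q [ 1.08  0.16 -1.01  1.72  0.14  1.34  1.01]
```

View pics/t14.png

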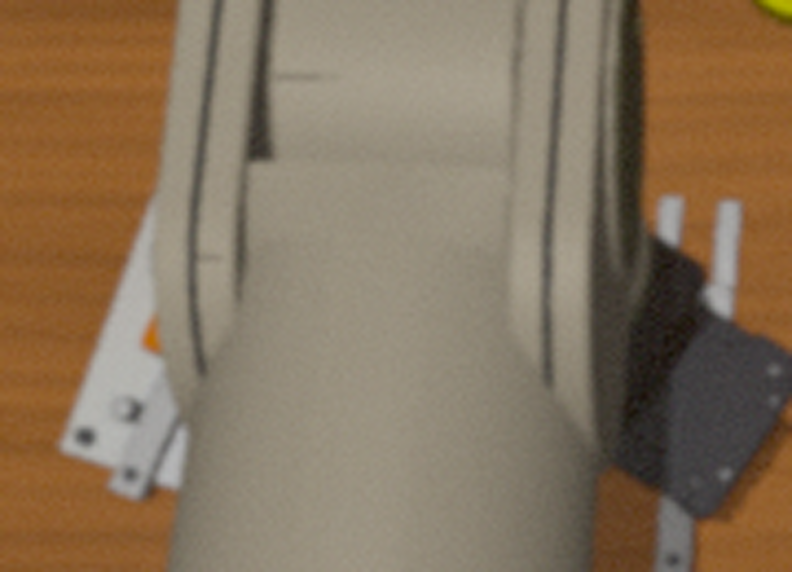

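View pics/s14.png

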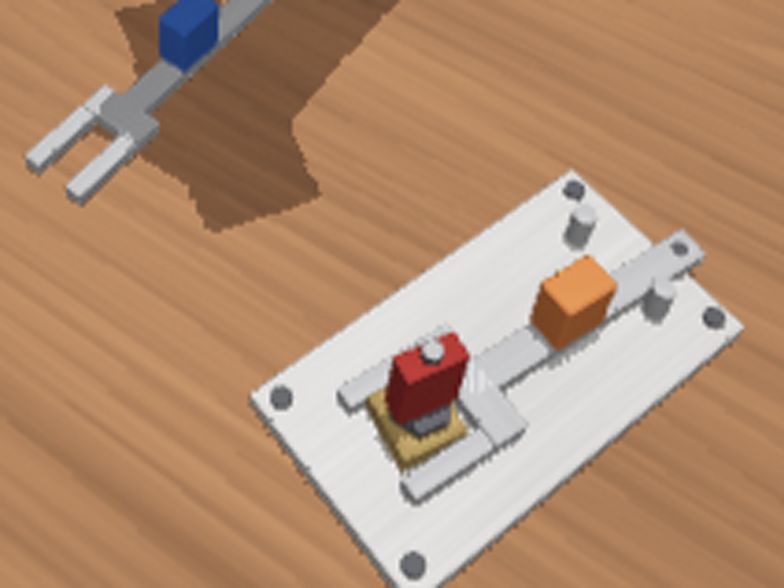

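Run:
```python
from h import *
c=cam('scene')
cv2.imwrite('pics/s15.png',cv2.resize(c['img'][305:365,285:350],None,fx=9,fy=9,interpolation=cv2.INTER_CUBIC))
```

```text
(no output)
```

View pics/s15.png

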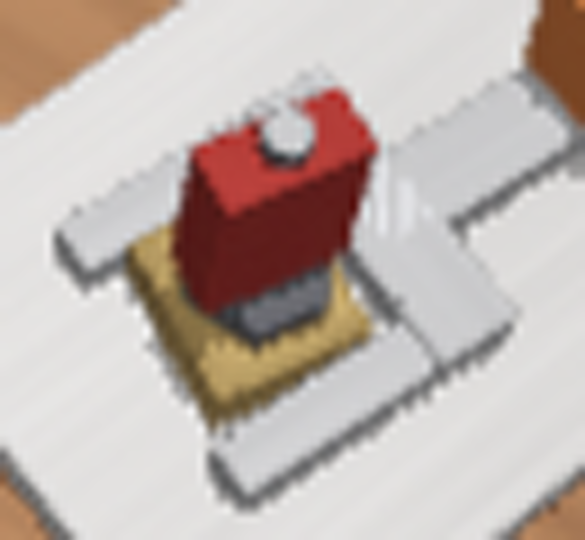

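Run:
```python
from h import *
c=cam('scene')
def W(p,z): return plane(c,((p[0]+.5)/9-.5+285,(p[1]+.5)/9-.5+305),z)[0,:2]*1000
def yaw(n,a,b,z):
    A,B=W(a,z),W(b,z); d=B-A; print(n,A.round(1),B.round(1),'len',np.linalg.norm(d).round(1),'yaw rel fixture',(np.degrees(np.arctan2(d[1],d[0]))+18.7).round(1))
yaw('handle near long edge',(376,150),(230,214),.086)
yaw('handle far long',(342,93),(195,155),.086)
yaw('nut top rim near',(370,322),(222,403),.026)
yaw('nut left rim',(222,403),(130,248),.026)
yaw('fork near arm outer',(432,370),(250,492),.024)
yaw('fork inner',(430,345),(215,455),.024)
yaw('shank near edge',(575,140),(455,220),.024)
```

```text
handle near long edge [627.9 115.2] [656.7  98.1] len 33.6 yaw rel fixture -12.0
handle far long [620.8 103.9] [649.9  86.3] len 34.0 yaw rel fixture -12.4
nut top rim near [629.7 124.2] [663.  107.3] len 37.4 yaw rel fixture -8.3
nut left rim [663.  107.3] [645.2  74.9] len 37.0 yaw rel fixture -100.1
fork near arm outer [630.4 139.3] [674.8 120.6] len 48.2 yaw rel fixture -4.2
fork inner [625.8 136.6] [672.4 111.1] len 53.1 yaw rel fixture -10.0
shank near edge [565.2 141.8] [597.6 128.5] len 35.0 yaw rel fixture -3.6
```

The handle lies along the nut's flats (about -12° against the nut's -9° relative to the fixture, within picking error). The nut has turned roughly 10° (limit 20), and the spanner rests against the post, flat and released. Handing in.

```bash
python3 -c "
from bench import r
print(r.close_job()); print(r.read_state()['time'])"
```

```text
the job is handed in; nothing more can be done
None
the job is handed in; nothing more can be done
```

The stop is locked, and I handed the job in at about 20.5 s of the 64 s allowed. The orange spanner is round the brass nut, flat on the plate with its shank between the posts. I let go of it before turning the red jam nut clockwise to its stop. The blue spanner was not touched.

Last checks:
- **Jam nut at its stop:** the last steps of the turn raised the wrist torque steeply (0.2, 0.53, then 0.8 N m), well above the 0.15 N m it takes to turn.
- **Handle position:** in the final scene picture the handle lay about 12° clockwise of the fixture's x axis. That is about 2–4° off the nut's flats, where it should read 0 when tight. I put the difference down to picking corners by hand in the picture.
- **Lower nut:** it turned about 8–10° clockwise, taking up the play in the jaw and at the post, which is under the 20° limit.
- **Grip:** the gripper turned about 3° further than the handle at the end, so the pads slipped slightly once it was at the stop.
- **Missing check:** the arm blocked the top camera, so the final picture evidence comes from the scene camera alone.

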